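Clamp the whole firebricks in the jig

TASK

One of the three firebricks lying in the clamping jig has a broken end: first lift it out and put it in the empty grey tub on the bench. Then push the fence along until the two whole bricks sit square and tight between the fence and the end stop, and finally flip the fence's cam lever all the way down to lock it there. Leave the other things on the bench where they are.

Things in the scene. Friction and masses are not known exactly. Their poses are not given: they have to be found in the camera images.
- jig: Fixed jig: dark wooden bed 240 (x) x 375 (y) x 18 mm. Origin on the bench top under the bed, mid-width; the bed runs from y = -190 to +185 mm. The fence closes along +y. Across the +y end stands a wooden end stop, 45 mm high over the bed, its face at y = 160 mm. Three bricks lie on the bed side by side at about x = -84, 0 and 84 mm, long axes roughly along y.
- stop_face (a point): Middle of the end stop's face, at bed-top height (18 mm over the bench).
- fence (a joint): Slide of the fence in m: 0 fully back, grows as the fence moves towards the end stop; range 0 to 0.110. The fence face is (0.215 - value) m from the end stop: at 0.085 the gap is 130 mm, the length of a whole brick. It stays where left (about 3 N of friction) and is held fast when the lever is down.
- fence_face (a point): Middle of the fence's front face (the face towards the bricks), at bed-top height. The fence is an aluminium bar 220 mm long across the bed, 20 mm thick, top 46 mm over the bed. Behind its middle a dark steel carriage, 50 mm wide, top 38 mm over the bed, reaches to 115 mm behind this face; the cam lever stands in its slot.
- fence_push (a point): Middle of the carriage's rear face (50 mm wide, 34 mm high), 21 mm over the bed, 115 mm behind the fence face: push here along the jig's +y.
- lever (a joint): Angle of the cam lever in rad: 0 = handle leans 20 degrees past upright towards the jig's +x (free), 0.35 = upright, 1.92 = level, pointing to the jig's -x (fully down, locked). It stays where it is left; the last 0.9 rad is stiffer (about 5 to 10 N at the tip) as the cam bites.
- lever_pivot (a point): The lever's pivot, on the fence carriage, 60 mm behind the fence face, 20.5 mm over the bed (38.5 mm over the bench). The pivot axis is the jig's y axis.
- lever_tip (a point): Centre of the ball end (22 mm diameter) of the lever's handle, 108 mm from the pivot. The handle is a dark steel bar 18 mm wide (along the jig's y) and 13 mm thick.
- brick_a: Whole cream firebrick, 40 (x) x 130 (y) x 40 (z) mm, about 0.24 kg, origin at the centre of its underside, long axis y.
- brick_b: Second whole firebrick, the same as brick_a.
- brick_broken: Broken firebrick, 40 mm wide (x), 40 mm high, one end (+y) snapped off at a jagged slant: its y runs from -50 mm to +55 mm on its -x side and to +16 mm on its +x side. Origin on its underside near its middle; about 0.17 kg. It may lie in any of the three lanes.
- tub: Empty open grey plastic tub, 200 (x) x 160 (y) x 55 mm high, walls 4 mm, floor 4 to 5 mm; origin at the centre of its underside, on the bench.
- glaze_pot: Bystander: small white jar, 44 mm diameter, 50 mm high, standing on the jig's bed behind the fence at its +x side; origin under its centre.
- tape_roll: Bystander: cardboard-coloured tape roll lying flat, 90 mm diameter, 25 mm high; origin under its centre.
- spray_bottle: Bystander: white bottle, 68 mm diameter, 170 mm high; origin under its centre.
- mug: Bystander: white mug, 80 mm diameter, 90 mm high; origin under its centre.
- wood_spatula: Bystander: wooden spatula lying on the bench.
- plaster_disc: Bystander: plaster disc 120 mm diameter, 25 mm thick, lying flat; origin under its centre.
- brush: Bystander: brush lying on the bench at the far side.
Not all that is in view belongs to the job. What is shaped like the brick_broken but black or yellow is not meant.

How it is judged (in metres and radians):
On the way, in this order (a step that is already met when the one before it is completed fails the run):
1. the broken brick rests in the tub (x of brick_broken in the frame of tub between -0.09 and 0.09 m and y of brick_broken in the frame of tub between -0.07 and 0.07 m and z of brick_broken in the frame of tub below 0.03 m and linear speed of brick_broken below 0.03 m/s), for 0.2 s.
2. the fence holds both whole bricks against the end stop (value of joint fence between 0.081 and 0.089 m and y of brick_a in the frame of jig between 0.091 and 0.099 m and x of brick_a in the frame of jig between -0.125 and 0.125 m and z of brick_a in the frame of jig between 0.012 and 0.024 m and angle between the y axis of each of brick_a, brick_b and the y axis of jig, either way round below 0.06 rad and y of brick_b in the frame of jig between 0.091 and 0.099 m and x of brick_b in the frame of jig between -0.125 and 0.125 m and z of brick_b in the frame of jig between 0.012 and 0.024 m), for 0.2 s.
3. the cam lever is fully down (value of joint lever above 1.8 rad), for 0.2 s.
At the end, for the whole second after the job is handed in: The broken brick lies at rest flat in the tub; the fence slide is within 4 mm of 0.085 m; both whole bricks lie flat on the jig's bed, at rest, within 4 mm of touching the end stop and within 0.06 rad of square; the cam lever is at 1.80 rad or more (all of step 1 and all of step 2 and value of joint lever above 1.8 rad and linear speed of each of brick_a, brick_b below 0.02 m/s).
It fails at once if a bystander is moved more than 40 mm (distance of any of glaze_pot, tape_roll, spray_bottle, mug, wood_spatula, plaster_disc, brush from where it was at the start of the episode above 0.04 m).
It also fails if it takes over 61 s, if anything falls off the work surface, if the arm or the gripper's body presses on something with over 40 N, if the wrist force passes 120 N, or if a joint passes its speed limit or range.

ROBOT

A 6-joint arm with a two-finger parallel gripper is mounted at the origin on the work surface. World frame = base frame: x ahead of the robot, y to its left, z up, the work surface at z = 0. Lengths are in mm, angles in rad, forces in N, time in s.
With the tool pointing down it reaches from about 300 to 775 mm from the base axis. Payload 14.6 kg.
Tool frame: the origin (TCP) lies at the very end of the fingers, on their centre line; the grasp point (between the pads) lies 19 mm behind it; z points along the fingers, y is the line along which they close (so a half turn about z gives the same grasp; the last joint's range is limited). The gripper opens to 94 mm and grips with 3 to 60 N. Pads are 16 mm wide; open, the fingers measure 119 mm over their backs; the gripper's body (75 mm by 177 mm) begins 78 mm behind the grasp point.
Start: joints at [-1.185, 0.3, 1.521, -0, 1.321, -0.067], TCP at [240.609, -494.567, 205.446] pointing down, gripper open.
Joint ranges: [-3.03, 3.03], [-0.79, 2.21], [0.23, 2.52], [-1.04, 4.18], [0, 3.07], [-2.55, 2.55]. Speed limits (rad/s): [2.22, 2.22, 2.57, 3.14, 3.14, 3.14].

INTERFACE

Orientations are given as [roll, pitch, yaw] about the fixed x, y, z axes, in that order (R = Rz(yaw) Ry(pitch) Rx(roll)).
In Python, from cell import manip gives the robot as it stands. The module is installed in compiled form; this text tells all that it offers.
- The arm moves only by the shell command python3 -m inch 'ROWS' [FORCE]. ROWS is JSON, a list of rows, each an object of numbers: "gripper": the opening, from 0 (shut) to 1 (fully open); "dx", "dy", "dz": the shift along the world's x, y, z in m; "wx", "wy", "wz": the turn, a rotation vector about the world's x, y, z in degrees. A call has exactly 5 rows; each row is the pose to reach, as a shift and turn from the pose commanded when the call began; what a row does not reach only later rows make up. A row lasts 1/12 s, in which the tool goes at most 41.7 mm and 7.16 degrees, less where a joint would pass 70% of its speed; a pose out of reach is approached as far as the arm can. A call with a gripper value outside its range is refused whole. The fingers move at their own pace and stop on an object; FORCE is the grip in N (left out, the last holds). Time passes only in rows, so rows that repeat a pose let the fingers close, or fill a call up. It gives the time, the measured TCP pose, the force, the opening and the grip force at its end, in the units of the state.
- manip.read_state(): the state, without advancing time (a new reading comes with each control period).
- manip.camera(name): name is "side" or "top"; returns the picture (384x512x3 uint8, blue, green, red); there is no depth.
- manip.camera_info(name): a dict with "camera_matrix" (3x3 intrinsics, pixels), "R" (3x3) and "t" (3): a world point X has camera coordinates R X + t. Camera axes: x right, y down, z forward; pixel columns grow to the right and rows downward; lengths in mm; the calibration is good to about 2 mm. A picture is of the moment at which its call begins. camera_info takes no time and is no camera call.
- manip.sign_off(): hands the job in; it is judged then, once.
The state is a dict: "clock": time; "joints": joint angles; "qd": joint speeds; "effort": joint torques, N m; "eef_pos": TCP position; "eef_rot": TCP orientation; "wrist_force": force on the tool from outside, world axes, zero at the start; "moment": the same for the moment, N m; "finger_gap": finger opening in mm; "finger_force": force on a finger pad.
Only numpy, scipy, OpenCV 4.12 (cv2) and the standard library are available. Lean on these libraries where they do the work, as an engineer would, in place of code of your own. Each camera call takes 0.05 s, during which the arm holds its last target. There are 200 camera calls.

## Working session

There is one attempt and no reset: what is moved stays moved. The work goes in short steps, Python scripts to look and compute and a shell command to move; the robot and the scene stay as the last step left them, time stands still between calls to the robot, and variables do not carry over. Pictures are saved under pics/ and viewed, at most 10 in all, crops included, and the job is handed in when it is done.

```bash
mkdir -p pics; python3 - <<'E'
from cell import manip
import cv2
for n in("top","side"):
    im=manip.camera(n); cv2.imwrite(f"pics/{n}0.png",im)
    i=manip.camera_info(n); print(n,i["camera_matrix"],i["R"],i["t"])
s=manip.read_state();print(s["clock"],s["eef_pos"],s["eef_rot"],s["finger_gap"])
E
```

```text
top [[379.46834441   0.         251.39482697]
 [  0.         379.46834441 189.94690576]
 [  0.           0.           1.        ]] [[-0.01458023 -0.99988961  0.00285969]
 [-0.99715414  0.01432866 -0.07401558]
 [ 0.07396643 -0.00393072 -0.99725299]] [  88.43636914  557.57409091 1377.64161797]
side [[482.86065736   0.         263.19142708]
 [  0.         482.86065736 195.53974697]
 [  0.           0.           1.        ]] [[ 0.99779762 -0.06604499  0.00616234]
 [-0.03886627 -0.65740135 -0.75253763]
 [ 0.05375247  0.75064074 -0.65852042]] [-525.96499279  159.03254828 1486.74938237]
0.1 [ 240.52884676 -494.36744537  204.94879303] [-3.14056215e+00 -1.00721101e-04  4.52807489e-01] 94.06321989474552
```

View pics/top0.png

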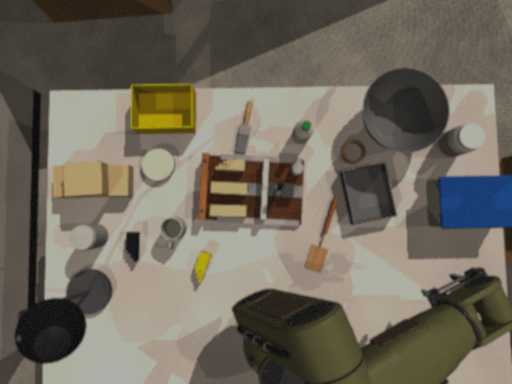

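View pics/side0.png

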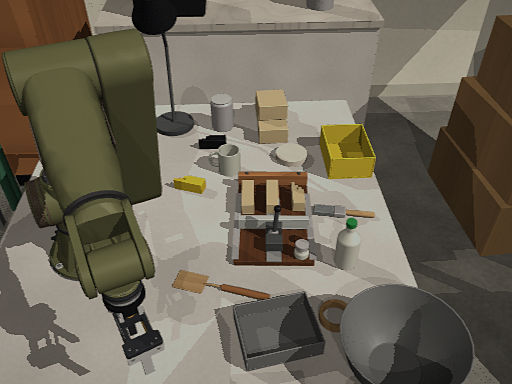

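The top view shows the jig at about (250,188), with its stop to the left (world +y) and the fence at (265,188). Three cream bricks lie in it at (230,164), (229,188) and (228,211). Broken-brick candidates are the cream one at (230,164) top / (298,197) side, the black one at (133,246) and the yellow one at (203,265). The cream one in the far lane fits: it is in the jig and jagged. The grey tub is at (368,193). I'll confirm in an enlarged crop.

```bash
python3 - <<'E'
import cv2,numpy as np
t=cv2.imread("pics/top0.png");s=cv2.imread("pics/side0.png")
a=cv2.resize(t[145:235,190:310],None,fx=6,fy=6,interpolation=cv2.INTER_CUBIC)   # 720x540
cv2.imwrite("pics/c1.png",a)
b=cv2.resize(s[165:270,225:325],None,fx=5.6,fy=5.6,interpolation=cv2.INTER_CUBIC)
cv2.imwrite("pics/c2.png",b)
E
```

```text
(no output)
```

View pics/c1.png

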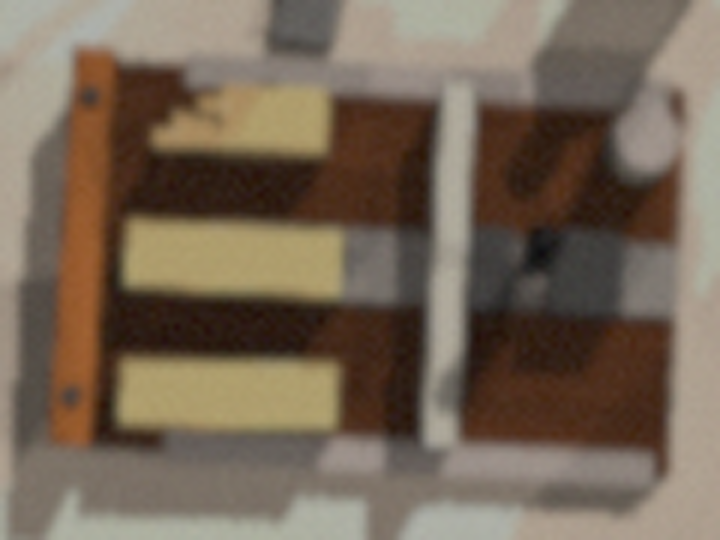

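View pics/c2.png

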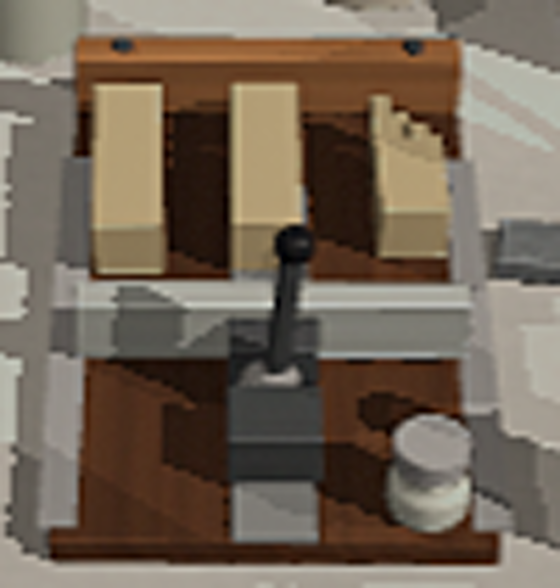

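```bash
cat > h.py <<'E'
import numpy as np
from cell import manip
def bp(n,u,v,z):
    i=manip.camera_info(n);K,R,t=map(np.array,(i["camera_matrix"],i["R"],i["t"]))
    c=-R.T@t; d=R.T@np.linalg.solve(K,[u,v,1]); return (c+d*(z-c[2])/d[2])
def crop(u,v,z): return bp("top",(u+.5)/6-.5+190,(v+.5)/6-.5+145,z)
def scrop(u,v,z): return bp("side",(u+.5)/5.6-.5+225,(v+.5)/5.6-.5+165,z)
E
python3 - <<'E'
from h import *
np.set_printoptions(precision=0,suppress=True)
P=lambda nm,z,l,f=crop:print(nm,*[f(u,v,z)[:2] for u,v in l])
P("stop",63,[(78,52),(115,52),(95,445),(52,440)])
P("fence",64,[(443,80),(475,83),(460,447),(425,445)])
P("brk",58,[(332,85),(328,157),(150,152)])
P("mid",58,[(122,216),(345,228),(341,298),(120,288)])
P("near",58,[(118,356),(341,360),(340,430),(116,428)])
P("bed",18,[(684,95),(662,475)])
S=lambda nm,z,l:P(nm,z,l,scrop)
S("s-stop",63,[(78,40),(460,40)])
S("s-brk",58,[(374,98),(380,210),(446,210)])
S("s-mid",58,[(231,84),(299,84),(300,228),(231,228)])
S("s-near",58,[(94,84),(163,84),(163,228),(94,228)])
S("s-fence",64,[(80,284),(470,286),(470,306),(80,306)])
S("s-tip",140,[(294,243)])
S("s-carr",56,[(228,438),(322,440)])
tub=lambda f,n,l:print(n,*[bp(f,u,v,55)[:2] for u,v in l])
tub("top","tub",[(340,171),(383,163),(395,213),(350,222)])
tub("side","tub",[(234,308),(305,293),(324,345),(244,365)])
P("pot",68,[(645,120)])
E
```

```text
stop [691. 254.] [690. 232.] [455. 245.] [459. 271.]
fence [670.  36.] [668.  17.] [451.  29.] [453.  50.]
brk [669. 102.] [626. 105.] [630. 212.]
mid [592. 229.] [583.  96.] [541.  99.] [549. 230.]
near [508. 232.] [504.  99.] [462. 100.] [465. 233.]
bed [ 666. -115.] [432. -96.]
s-stop [459. 268.] [695. 254.]
s-brk [636. 207.] [629. 106.] [667. 104.]
s-mid [551. 226.] [592. 223.] [581.  93.] [542.  96.]
s-near [467. 231.] [509. 228.] [503.  98.] [463. 100.]
s-fence [454.  48.] [671.  34.] [668.  18.] [453.  30.]
s-tip [567.  -7.]
s-carr [529. -66.] [578. -71.]
tub [ 620. -240.] [ 647. -397.] [ 466. -433.] [ 436. -270.]
tub [ 431. -291.] [ 622. -255.] [ 648. -413.] [ 452. -453.]
pot [644. -84.]
```

The crop confirms it: the far (+x) lane brick has the jagged end at crop (150–220,120), and the other two are whole. The measured widths (40–43), length (107) and gaps fit the given sizes. The jig yaw is about -4°, the fence value about 0.02, and the tub is centred near (540,-345) with a yaw of about 10°. Next I go over the broken brick at (649,143).

```bash

python3 -m inch '[{"dx":0.02,"dy":0.032,"wz":3,"gripper":0.64},{"dx":0.04,"dy":0.064,"wz":6,"gripper":0.64},{"dx":0.06,"dy":0.095,"wz":9,"gripper":0.64},{"dx":0.08,"dy":0.127,"wz":12,"gripper":0.64},{"dx":0.102,"dy":0.159,"wz":15,"gripper":0.64}]' 30
python3 -m inch '[{"dx":0.02,"dy":0.032,"wz":3,"gripper":0.64},{"dx":0.04,"dy":0.064,"wz":6,"gripper":0.64},{"dx":0.06,"dy":0.095,"wz":9,"gripper":0.64},{"dx":0.08,"dy":0.127,"wz":12,"gripper":0.64},{"dx":0.102,"dy":0.159,"wz":15,"gripper":0.64}]'
```

```text
validation failed for argument at $[0]...
validation failed for argument at $[0]...
```

```bash

python3 -m inch '[{"gripper":0.64,"dx":0.02,"dy":0.032,"dz":0,"wx":0,"wy":0,"wz":3},{"gripper":0.64,"dx":0.04,"dy":0.064,"dz":0,"wx":0,"wy":0,"wz":6},{"gripper":0.64,"dx":0.06,"dy":0.095,"dz":0,"wx":0,"wy":0,"wz":9},{"gripper":0.64,"dx":0.08,"dy":0.127,"dz":0,"wx":0,"wy":0,"wz":12},{"gripper":0.64,"dx":0.102,"dy":0.159,"dz":0,"wx":0,"wy":0,"wz":15}]' 30
```

```text
clock: 0.52
eef_pos: [342.9, -333.9, 205.3]
eef_rot: [-3.141, 0.0, 0.717]
wrist_force: [1.4, -0.3, 0.0]
finger_gap: 64.2
finger_force: 0.0
```

```bash

python3 -m inch '[{"gripper":0.64,"dx":0.02,"dy":0.032,"dz":0,"wx":0,"wy":0,"wz":3},{"gripper":0.64,"dx":0.04,"dy":0.064,"dz":0,"wx":0,"wy":0,"wz":6},{"gripper":0.64,"dx":0.06,"dy":0.095,"dz":0,"wx":0,"wy":0,"wz":9},{"gripper":0.64,"dx":0.08,"dy":0.127,"dz":0,"wx":0,"wy":0,"wz":12},{"gripper":0.64,"dx":0.102,"dy":0.159,"dz":0,"wx":0,"wy":0,"wz":15}]'
python3 -m inch '[{"gripper":0.64,"dx":0.02,"dy":0.032,"dz":0,"wx":0,"wy":0,"wz":3},{"gripper":0.64,"dx":0.04,"dy":0.064,"dz":0,"wx":0,"wy":0,"wz":6},{"gripper":0.64,"dx":0.06,"dy":0.095,"dz":0,"wx":0,"wy":0,"wz":9},{"gripper":0.64,"dx":0.08,"dy":0.127,"dz":0,"wx":0,"wy":0,"wz":12},{"gripper":0.64,"dx":0.102,"dy":0.159,"dz":0,"wx":0,"wy":0,"wz":15}]'
python3 -m inch '[{"gripper":0.64,"dx":0.02,"dy":0.032,"dz":0,"wx":0,"wy":0,"wz":3},{"gripper":0.64,"dx":0.04,"dy":0.064,"dz":0,"wx":0,"wy":0,"wz":6},{"gripper":0.64,"dx":0.06,"dy":0.095,"dz":0,"wx":0,"wy":0,"wz":9},{"gripper":0.64,"dx":0.08,"dy":0.127,"dz":0,"wx":0,"wy":0,"wz":12},{"gripper":0.64,"dx":0.102,"dy":0.159,"dz":0,"wx":0,"wy":0,"wz":15}]'
```

```text
clock: 0.93
eef_pos: [445.0, -174.8, 205.4]
eef_rot: [-3.141, 0.0, 0.979]
wrist_force: [0.1, -0.7, 0.1]
finger_gap: 60.2
finger_force: 0.0
clock: 1.35
eef_pos: [547.1, -15.7, 205.3]
eef_rot: [-3.141, 0.0, 1.241]
wrist_force: [0.9, -0.4, 0.0]
finger_gap: 59.8
finger_force: 0.0
clock: 1.77
eef_pos: [649.0, 143.2, 205.1]
eef_rot: [-3.141, 0.0, 1.503]
wrist_force: [-0.2, -0.4, 0.1]
finger_gap: 60.1
finger_force: 0.0
```

```bash

python3 -m inch '[{"gripper":0.64,"dx":0,"dy":0,"dz":-0.04,"wx":0,"wy":0,"wz":0},{"gripper":0.64,"dx":0,"dy":0,"dz":-0.075,"wx":0,"wy":0,"wz":0},{"gripper":0.64,"dx":0,"dy":0,"dz":-0.105,"wx":0,"wy":0,"wz":0},{"gripper":0.64,"dx":0,"dy":0,"dz":-0.125,"wx":0,"wy":0,"wz":0},{"gripper":0.64,"dx":0,"dy":0,"dz":-0.14,"wx":0,"wy":0,"wz":0}]'
python3 -m inch '[{"gripper":0.64,"dx":0,"dy":0,"dz":-0.01,"wx":0,"wy":0,"wz":0},{"gripper":0.64,"dx":0,"dy":0,"dz":-0.02,"wx":0,"wy":0,"wz":0},{"gripper":0.64,"dx":0,"dy":0,"dz":-0.03,"wx":0,"wy":0,"wz":0},{"gripper":0.64,"dx":0,"dy":0,"dz":-0.04,"wx":0,"wy":0,"wz":0},{"gripper":0.64,"dx":0,"dy":0,"dz":-0.04,"wx":0,"wy":0,"wz":0}]'
python3 -m inch '[{"gripper":0.3,"dx":0,"dy":0,"dz":0,"wx":0,"wy":0,"wz":0},{"gripper":0.3,"dx":0,"dy":0,"dz":0,"wx":0,"wy":0,"wz":0},{"gripper":0.3,"dx":0,"dy":0,"dz":0,"wx":0,"wy":0,"wz":0},{"gripper":0.3,"dx":0,"dy":0,"dz":0,"wx":0,"wy":0,"wz":0},{"gripper":0.3,"dx":0,"dy":0,"dz":0,"wx":0,"wy":0,"wz":0}]' 30
```

```text
clock: 2.18
eef_pos: [647.4, 141.3, 62.2]
eef_rot: [-3.138, 0.001, 1.5]
wrist_force: [-0.2, 0.0, -0.8]
finger_gap: 59.9
finger_force: 0.0
clock: 2.6
eef_pos: [647.8, 141.3, 23.5]
eef_rot: [-3.139, 0.001, 1.5]
wrist_force: [-0.5, 0.1, -0.5]
finger_gap: 60.2
finger_force: 0.0
clock: 3.02
eef_pos: [649.1, 141.5, 26.3]
eef_rot: [3.14, -0.0, 1.5]
wrist_force: [-0.1, -0.0, 3.6]
finger_gap: 39.9
finger_force: 29.9
```

```bash

python3 -m inch '[{"gripper":0.3,"dx":0,"dy":0,"dz":0.025,"wx":0,"wy":0,"wz":0},{"gripper":0.3,"dx":0,"dy":0,"dz":0.06,"wx":0,"wy":0,"wz":0},{"gripper":0.3,"dx":0,"dy":0,"dz":0.095,"wx":0,"wy":0,"wz":0},{"gripper":0.3,"dx":0,"dy":0,"dz":0.13,"wx":0,"wy":0,"wz":0},{"gripper":0.3,"dx":0,"dy":0,"dz":0.16,"wx":0,"wy":0,"wz":0}]'
python3 -m inch '[{"gripper":0.3,"dx":-0.007,"dy":-0.03,"dz":0,"wx":0,"wy":0,"wz":-5},{"gripper":0.3,"dx":-0.015,"dy":-0.063,"dz":0,"wx":0,"wy":0,"wz":-10},{"gripper":0.3,"dx":-0.023,"dy":-0.096,"dz":0,"wx":0,"wy":0,"wz":-15},{"gripper":0.3,"dx":-0.031,"dy":-0.13,"dz":0,"wx":0,"wy":0,"wz":-20},{"gripper":0.3,"dx":-0.039,"dy":-0.163,"dz":0,"wx":0,"wy":0,"wz":-25.5}]'
python3 -m inch '[{"gripper":0.3,"dx":-0.007,"dy":-0.033,"dz":0,"wx":0,"wy":0,"wz":-5},{"gripper":0.3,"dx":-0.015,"dy":-0.066,"dz":0,"wx":0,"wy":0,"wz":-10},{"gripper":0.3,"dx":-0.023,"dy":-0.099,"dz":0,"wx":0,"wy":0,"wz":-15},{"gripper":0.3,"dx":-0.031,"dy":-0.132,"dz":0,"wx":0,"wy":0,"wz":-20},{"gripper":0.3,"dx":-0.039,"dy":-0.163,"dz":0,"wx":0,"wy":0,"wz":-25.5}]'
python3 -m inch '[{"gripper":0.3,"dx":-0.007,"dy":-0.033,"dz":0,"wx":0,"wy":0,"wz":-5},{"gripper":0.3,"dx":-0.015,"dy":-0.066,"dz":0,"wx":0,"wy":0,"wz":-10},{"gripper":0.3,"dx":-0.023,"dy":-0.099,"dz":0,"wx":0,"wy":0,"wz":-15},{"gripper":0.3,"dx":-0.031,"dy":-0.132,"dz":0,"wx":0,"wy":0,"wz":-20},{"gripper":0.3,"dx":-0.039,"dy":-0.163,"dz":0,"wx":0,"wy":0,"wz":-25.5}]'
python3 - <<'E'
from h import *
import cv2
a=manip.camera("top")[120:250,190:420]; b=manip.camera("side")[170:384,180:380]
a=cv2.resize(a,(460,260),interpolation=cv2.INTER_CUBIC); b=cv2.resize(b,None,fx=1.6,fy=1.6,interpolation=cv2.INTER_CUBIC)
c=np.zeros((343,780,3),np.uint8); c[:260,:460]=a; c[:b.shape[0],460:460+b.shape[1]]=b
cv2.imwrite("pics/p3.png",c)
E
```

```text
clock: 3.43
eef_pos: [648.6, 141.4, 188.1]
eef_rot: [3.14, -0.0, 1.5]
wrist_force: [0.0, -0.8, -1.7]
finger_gap: 39.7
finger_force: 29.9
clock: 3.85
eef_pos: [608.8, -23.0, 185.5]
eef_rot: [-3.141, 0.0, 1.051]
wrist_force: [1.0, -0.5, -1.9]
finger_gap: 39.5
finger_force: 29.9
clock: 4.27
eef_pos: [569.8, -186.2, 185.5]
eef_rot: [-3.142, 0.0, 0.606]
wrist_force: [1.2, 0.1, -2.0]
finger_gap: 39.8
finger_force: 29.9
clock: 4.68
eef_pos: [530.8, -349.2, 185.4]
eef_rot: [-3.141, 0.0, 0.16]
wrist_force: [0.1, -0.7, -2.3]
finger_gap: 40.1
finger_force: 29.9
```

View pics/p3.png

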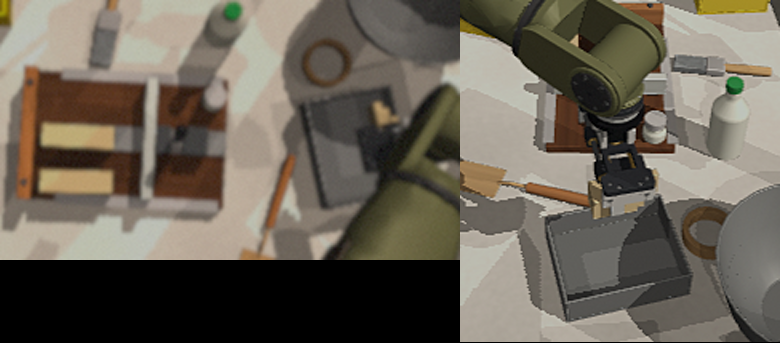

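The brick hangs above the tub, whose rim corners are at (302,103), (393,88) and (323,207) in the crop. Tub centre comes out near (537,-347), matching the TCP. Lowering, releasing and retreating.

```bash

python3 -m inch '[{"gripper":0.3,"dx":0,"dy":0,"dz":-0.035,"wx":0,"wy":0,"wz":0},{"gripper":0.3,"dx":0,"dy":0,"dz":-0.07,"wx":0,"wy":0,"wz":0},{"gripper":0.3,"dx":0,"dy":0,"dz":-0.1,"wx":0,"wy":0,"wz":0},{"gripper":0.3,"dx":0,"dy":0,"dz":-0.12,"wx":0,"wy":0,"wz":0},{"gripper":0.3,"dx":0,"dy":0,"dz":-0.135,"wx":0,"wy":0,"wz":0}]'
python3 -m inch '[{"gripper":0.3,"dx":0,"dy":0,"dz":-0.01,"wx":0,"wy":0,"wz":0},{"gripper":0.3,"dx":0,"dy":0,"dz":-0.02,"wx":0,"wy":0,"wz":0},{"gripper":0.3,"dx":0,"dy":0,"dz":-0.028,"wx":0,"wy":0,"wz":0},{"gripper":0.3,"dx":0,"dy":0,"dz":-0.035,"wx":0,"wy":0,"wz":0},{"gripper":0.3,"dx":0,"dy":0,"dz":-0.035,"wx":0,"wy":0,"wz":0}]'
```

```text
clock: 5.2
eef_pos: [530.9, -346.4, 47.9]
eef_rot: [-3.139, 0.002, 0.166]
wrist_force: [0.0, 0.1, -1.8]
finger_gap: 39.6
finger_force: 29.9
clock: 5.62
eef_pos: [531.3, -347.2, 14.4]
eef_rot: [-3.141, 0.001, 0.165]
wrist_force: [-1.2, 0.2, -2.5]
finger_gap: 40.0
finger_force: 29.9
```

```bash

python3 -m inch '[{"gripper":0.6,"dx":0,"dy":0,"dz":0,"wx":0,"wy":0,"wz":0},{"gripper":0.6,"dx":0,"dy":0,"dz":0,"wx":0,"wy":0,"wz":0},{"gripper":0.6,"dx":0,"dy":0,"dz":0,"wx":0,"wy":0,"wz":0},{"gripper":0.6,"dx":0,"dy":0,"dz":0.015,"wx":0,"wy":0,"wz":0},{"gripper":0.6,"dx":0,"dy":0,"dz":0.04,"wx":0,"wy":0,"wz":0}]'
python3 -m inch '[{"gripper":0.6,"dx":0,"dy":0,"dz":0.03,"wx":0,"wy":0,"wz":0},{"gripper":0.6,"dx":0,"dy":0,"dz":0.06,"wx":0,"wy":0,"wz":0},{"gripper":0.6,"dx":0,"dy":0,"dz":0.09,"wx":0,"wy":0,"wz":0},{"gripper":0.6,"dx":0,"dy":0.01,"dz":0.11,"wx":0,"wy":0,"wz":5},{"gripper":0.6,"dx":0,"dy":0.03,"dz":0.12,"wx":0,"wy":0,"wz":10}]'
python3 -m inch '[{"gripper":0,"dx":0.002,"dy":0.03,"dz":0,"wx":0,"wy":0,"wz":7},{"gripper":0,"dx":0.004,"dy":0.06,"dz":0,"wx":0,"wy":0,"wz":14},{"gripper":0,"dx":0.006,"dy":0.09,"dz":0,"wx":0,"wy":0,"wz":21},{"gripper":0,"dx":0.008,"dy":0.11,"dz":0,"wx":0,"wy":0,"wz":28},{"gripper":0,"dx":0.01,"dy":0.13,"dz":0,"wx":0,"wy":0,"wz":35}]'
python3 -m inch '[{"gripper":0,"dx":0.002,"dy":0.02,"dz":0,"wx":0,"wy":0,"wz":7},{"gripper":0,"dx":0.004,"dy":0.04,"dz":0,"wx":0,"wy":0,"wz":14},{"gripper":0,"dx":0.006,"dy":0.06,"dz":0,"wx":0,"wy":0,"wz":21},{"gripper":0,"dx":0.008,"dy":0.07,"dz":0,"wx":0,"wy":0,"wz":28},{"gripper":0,"dx":0.01,"dy":0.081,"dz":0,"wx":0,"wy":0,"wz":31.5}]'
python3 - <<'E'
from h import *
import cv2
a=manip.camera("top")[120:250,190:420]; b=manip.camera("side")[170:384,180:380]
a=cv2.resize(a,(460,260),interpolation=cv2.INTER_CUBIC); b=cv2.resize(b,None,fx=1.6,fy=1.6,interpolation=cv2.INTER_CUBIC)
c=np.zeros((343,780,3),np.uint8); c[:260,:460]=a; c[:b.shape[0],460:460+b.shape[1]]=b
cv2.imwrite("pics/p4.png",c)
E
```

```text
clock: 6.03
eef_pos: [530.7, -346.9, 54.1]
eef_rot: [-3.139, 0.003, 0.165]
wrist_force: [0.8, 0.5, -0.6]
finger_gap: 56.2
finger_force: 0.0
clock: 6.45
eef_pos: [532.1, -319.1, 179.4]
eef_rot: [3.137, -0.003, 0.341]
wrist_force: [0.9, -0.2, -0.7]
finger_gap: 56.4
finger_force: 0.0
clock: 6.87
eef_pos: [541.8, -186.2, 176.3]
eef_rot: [3.14, -0.0, 0.957]
wrist_force: [0.6, -0.6, -0.4]
finger_gap: 26.3
finger_force: 0.0
clock: 7.28
eef_pos: [551.9, -105.7, 176.3]
eef_rot: [3.14, 0.0, 1.508]
wrist_force: [0.6, -0.0, 0.4]
finger_gap: 0.7
finger_force: 0.0
```

View pics/p4.png

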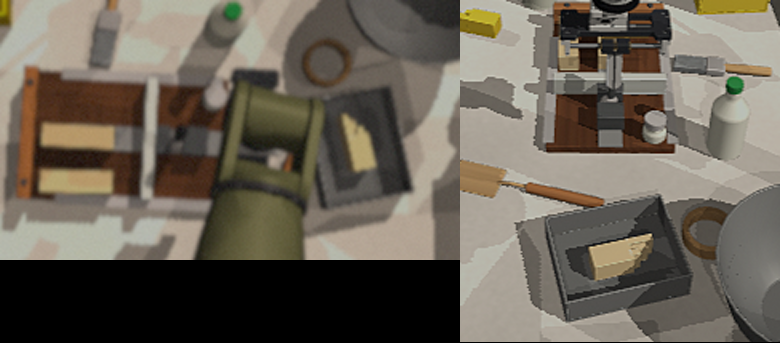

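The broken brick lies flat in the tub at (358,143) in the crop, and the fingers are shut behind the carriage. I lower and start pushing.

```bash

python3 -m inch '[{"gripper":0,"dx":0,"dy":0,"dz":-0.035,"wx":0,"wy":0,"wz":0},{"gripper":0,"dx":0,"dy":0,"dz":-0.07,"wx":0,"wy":0,"wz":0},{"gripper":0,"dx":0,"dy":0,"dz":-0.105,"wx":0,"wy":0,"wz":0},{"gripper":0,"dx":0,"dy":0,"dz":-0.13,"wx":0,"wy":0,"wz":0},{"gripper":0,"dx":0,"dy":0,"dz":-0.147,"wx":0,"wy":0,"wz":0}]'
python3 -m inch '[{"gripper":0,"dx":0,"dy":0,"dz":0,"wx":0,"wy":0,"wz":0},{"gripper":0,"dx":0,"dy":0.004,"dz":0,"wx":0,"wy":0,"wz":0},{"gripper":0,"dx":0.001,"dy":0.01,"dz":0,"wx":0,"wy":0,"wz":0},{"gripper":0,"dx":0.001,"dy":0.016,"dz":0,"wx":0,"wy":0,"wz":0},{"gripper":0,"dx":0.001,"dy":0.02,"dz":0,"wx":0,"wy":0,"wz":0}]'
python3 -m inch '[{"gripper":0,"dx":0,"dy":0.003,"dz":0,"wx":0,"wy":0,"wz":0},{"gripper":0,"dx":0,"dy":0.006,"dz":0,"wx":0,"wy":0,"wz":0},{"gripper":0,"dx":0.001,"dy":0.01,"dz":0,"wx":0,"wy":0,"wz":0},{"gripper":0,"dx":0.001,"dy":0.015,"dz":0,"wx":0,"wy":0,"wz":0},{"gripper":0,"dx":0.001,"dy":0.02,"dz":0,"wx":0,"wy":0,"wz":0}]'
python3 -m inch '[{"gripper":0,"dx":0,"dy":0.005,"dz":0,"wx":0,"wy":0,"wz":0},{"gripper":0,"dx":0.001,"dy":0.01,"dz":0,"wx":0,"wy":0,"wz":0},{"gripper":0,"dx":0.001,"dy":0.015,"dz":0,"wx":0,"wy":0,"wz":0},{"gripper":0,"dx":0.001,"dy":0.02,"dz":0,"wx":0,"wy":0,"wz":0},{"gripper":0,"dx":0.002,"dy":0.025,"dz":0,"wx":0,"wy":0,"wz":0}]'
```

```text
clock: 7.8
eef_pos: [550.5, -107.1, 26.0]
eef_rot: [-3.139, -0.0, 1.496]
wrist_force: [-0.4, 0.2, 0.1]
finger_gap: 0.3
finger_force: 0.0
clock: 8.22
eef_pos: [553.3, -85.8, 29.8]
eef_rot: [3.139, 0.0, 1.5]
wrist_force: [-0.2, 0.3, -0.7]
finger_gap: 0.4
finger_force: 0.0
clock: 8.63
eef_pos: [554.1, -66.5, 28.7]
eef_rot: [3.14, 0.0, 1.5]
wrist_force: [2.3, -3.4, 0.7]
finger_gap: 0.3
finger_force: 1.7
clock: 9.05
eef_pos: [555.3, -41.0, 28.3]
eef_rot: [-3.141, 0.0, 1.5]
wrist_force: [-2.2, -3.6, 2.4]
finger_gap: 0.5
finger_force: 1.7
```

```bash

python3 -m inch '[{"gripper":0,"dx":0,"dy":0.004,"dz":0,"wx":0,"wy":0,"wz":0},{"gripper":0,"dx":0.001,"dy":0.008,"dz":0,"wx":0,"wy":0,"wz":0},{"gripper":0,"dx":0.001,"dy":0.011,"dz":0,"wx":0,"wy":0,"wz":0},{"gripper":0,"dx":0.001,"dy":0.014,"dz":0,"wx":0,"wy":0,"wz":0},{"gripper":0,"dx":0.001,"dy":0.017,"dz":0,"wx":0,"wy":0,"wz":0}]'
python3 -m inch '[{"gripper":0,"dx":0,"dy":0.001,"dz":0,"wx":0,"wy":0,"wz":0},{"gripper":0,"dx":0,"dy":0.002,"dz":0,"wx":0,"wy":0,"wz":0},{"gripper":0,"dx":0,"dy":0.003,"dz":0,"wx":0,"wy":0,"wz":0},{"gripper":0,"dx":0,"dy":0.004,"dz":0,"wx":0,"wy":0,"wz":0},{"gripper":0,"dx":0,"dy":0.004,"dz":0,"wx":0,"wy":0,"wz":0}]'
```

```text
clock: 9.47
eef_pos: [556.7, -24.4, 28.3]
eef_rot: [3.141, 0.0, 1.5]
wrist_force: [3.0, -5.5, -1.5]
finger_gap: 0.2
finger_force: 2.3
clock: 9.88
eef_pos: [556.8, -20.7, 28.4]
eef_rot: [3.141, 0.0, 1.5]
wrist_force: [1.2, -3.5, -1.7]
finger_gap: 0.4
finger_force: 2.0
```

```bash

python3 -m inch '[{"gripper":0,"dx":0,"dy":0.001,"dz":0,"wx":0,"wy":0,"wz":0},{"gripper":0,"dx":0,"dy":0.002,"dz":0,"wx":0,"wy":0,"wz":0},{"gripper":0,"dx":0,"dy":0.003,"dz":0,"wx":0,"wy":0,"wz":0},{"gripper":0,"dx":0,"dy":0.003,"dz":0,"wx":0,"wy":0,"wz":0},{"gripper":0,"dx":0,"dy":0.003,"dz":0,"wx":0,"wy":0,"wz":0}]'
python3 -m inch '[{"gripper":0,"dx":0,"dy":0.001,"dz":0,"wx":0,"wy":0,"wz":0},{"gripper":0,"dx":0,"dy":0.002,"dz":0,"wx":0,"wy":0,"wz":0},{"gripper":0,"dx":0,"dy":0.002,"dz":0,"wx":0,"wy":0,"wz":0},{"gripper":0,"dx":0,"dy":0.002,"dz":0,"wx":0,"wy":0,"wz":0},{"gripper":0,"dx":0,"dy":0.002,"dz":0,"wx":0,"wy":0,"wz":0}]'
```

```text
clock: 10.3
eef_pos: [556.9, -17.7, 28.5]
eef_rot: [3.141, 0.0, 1.5]
wrist_force: [3.4, -4.4, -2.7]
finger_gap: 0.9
finger_force: 2.1
clock: 10.72
eef_pos: [556.9, -15.7, 28.5]
eef_rot: [3.141, 0.0, 1.5]
wrist_force: [2.9, -4.3, -2.4]
finger_gap: 0.5
finger_force: 2.2
```

```bash

python3 -m inch '[{"gripper":0,"dx":0,"dy":0.001,"dz":0,"wx":0,"wy":0,"wz":0},{"gripper":0,"dx":0,"dy":0.002,"dz":0,"wx":0,"wy":0,"wz":0},{"gripper":0,"dx":0,"dy":0.002,"dz":0,"wx":0,"wy":0,"wz":0},{"gripper":0,"dx":0,"dy":0.002,"dz":0,"wx":0,"wy":0,"wz":0},{"gripper":0,"dx":0,"dy":0.002,"dz":0,"wx":0,"wy":0,"wz":0}]'
python3 - <<'E'
from h import *
import cv2
a=manip.camera("top")[145:235,190:310]; b=manip.camera("side")[165:270,225:325]
a=cv2.resize(a,(400,300),interpolation=cv2.INTER_CUBIC); b=cv2.resize(b,(400,420),interpolation=cv2.INTER_CUBIC)
c=np.zeros((420,800,3),np.uint8); c[:300,:400]=a; c[:,400:]=b
cv2.imwrite("pics/p5.png",c)
E
```

```text
clock: 11.13
eef_pos: [557.0, -13.7, 28.6]
eef_rot: [3.141, 0.0, 1.5]
wrist_force: [3.3, -5.1, -2.4]
finger_gap: 0.4
finger_force: 2.2
```

View pics/p5.png

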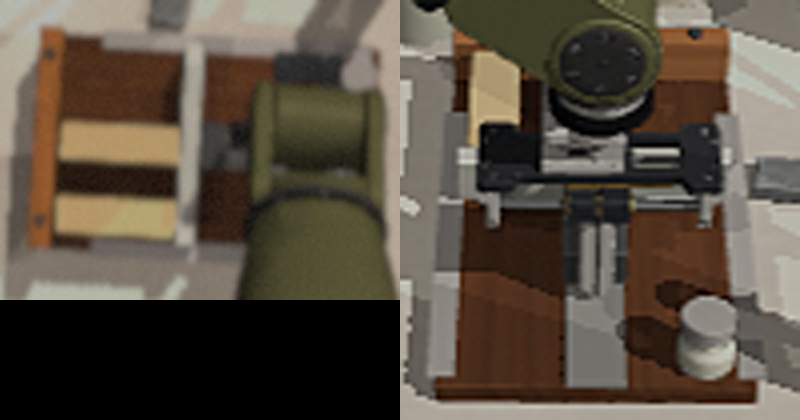

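The fence touches both bricks, which are almost at the stop (brick end ~60, stop face ~56 in the crop). I keep pushing gently until the force rises.

```bash

python3 -m inch '[{"gripper":0,"dx":0,"dy":0.001,"dz":0,"wx":0,"wy":0,"wz":0},{"gripper":0,"dx":0,"dy":0.002,"dz":0,"wx":0,"wy":0,"wz":0},{"gripper":0,"dx":0,"dy":0.002,"dz":0,"wx":0,"wy":0,"wz":0},{"gripper":0,"dx":0,"dy":0.002,"dz":0,"wx":0,"wy":0,"wz":0},{"gripper":0,"dx":0,"dy":0.002,"dz":0,"wx":0,"wy":0,"wz":0}]'
python3 -m inch '[{"gripper":0,"dx":0,"dy":0.001,"dz":0,"wx":0,"wy":0,"wz":0},{"gripper":0,"dx":0,"dy":0.001,"dz":0,"wx":0,"wy":0,"wz":0},{"gripper":0,"dx":0,"dy":0.001,"dz":0,"wx":0,"wy":0,"wz":0},{"gripper":0,"dx":0,"dy":0.001,"dz":0,"wx":0,"wy":0,"wz":0},{"gripper":0,"dx":0,"dy":0.001,"dz":0,"wx":0,"wy":0,"wz":0}]'
```

```text
clock: 11.65
eef_pos: [557.0, -11.7, 28.6]
eef_rot: [3.141, 0.0, 1.5]
wrist_force: [2.7, -5.4, -1.4]
finger_gap: 0.4
finger_force: 2.3
clock: 12.07
eef_pos: [557.1, -10.8, 28.6]
eef_rot: [3.14, 0.0, 1.5]
wrist_force: [4.0, -4.7, -0.9]
finger_gap: 0.5
finger_force: 2.4
```

```bash

python3 -m inch '[{"gripper":0,"dx":0,"dy":0.001,"dz":0,"wx":0,"wy":0,"wz":0},{"gripper":0,"dx":0,"dy":0.002,"dz":0,"wx":0,"wy":0,"wz":0},{"gripper":0,"dx":0,"dy":0.002,"dz":0,"wx":0,"wy":0,"wz":0},{"gripper":0,"dx":0,"dy":0.002,"dz":0,"wx":0,"wy":0,"wz":0},{"gripper":0,"dx":0,"dy":0.002,"dz":0,"wx":0,"wy":0,"wz":0}]'
python3 -m inch '[{"gripper":0,"dx":0,"dy":0.001,"dz":0,"wx":0,"wy":0,"wz":0},{"gripper":0,"dx":0,"dy":0.001,"dz":0,"wx":0,"wy":0,"wz":0},{"gripper":0,"dx":0,"dy":0.001,"dz":0,"wx":0,"wy":0,"wz":0},{"gripper":0,"dx":0,"dy":0.001,"dz":0,"wx":0,"wy":0,"wz":0},{"gripper":0,"dx":0,"dy":0.001,"dz":0,"wx":0,"wy":0,"wz":0}]'
```

```text
clock: 12.48
eef_pos: [557.1, -10.3, 28.6]
eef_rot: [3.14, 0.002, 1.499]
wrist_force: [3.0, -17.2, -2.6]
finger_gap: 0.2
finger_force: 8.2
clock: 12.9
eef_pos: [557.1, -10.2, 28.6]
eef_rot: [3.14, 0.004, 1.499]
wrist_force: [2.7, -24.1, -2.5]
finger_gap: 0.3
finger_force: 11.9
```

The force rose to 24 N with no further motion, so the bricks are tight. I back off, rise and check.

```bash

python3 -m inch '[{"gripper":0,"dx":-0.001,"dy":-0.015,"dz":0,"wx":0,"wy":0,"wz":0},{"gripper":0,"dx":-0.003,"dy":-0.04,"dz":0,"wx":0,"wy":0,"wz":0},{"gripper":0,"dx":-0.005,"dy":-0.07,"dz":0.01,"wx":0,"wy":0,"wz":0},{"gripper":0,"dx":-0.006,"dy":-0.08,"dz":0.04,"wx":0,"wy":0,"wz":0},{"gripper":0,"dx":-0.006,"dy":-0.08,"dz":0.08,"wx":0,"wy":0,"wz":0}]'
python3 -m inch '[{"gripper":0,"dx":0,"dy":0,"dz":0.035,"wx":0,"wy":0,"wz":0},{"gripper":0,"dx":0,"dy":0,"dz":0.07,"wx":0,"wy":0,"wz":0},{"gripper":0,"dx":0,"dy":-0.03,"dz":0.09,"wx":0,"wy":0,"wz":0},{"gripper":0,"dx":0,"dy":-0.065,"dz":0.09,"wx":0,"wy":0,"wz":0},{"gripper":0,"dx":0,"dy":-0.1,"dz":0.09,"wx":0,"wy":0,"wz":0}]'
python3 - <<'E'
from h import *
import cv2
a=manip.camera("top")[145:235,190:310]; b=manip.camera("side")[165:270,225:325]
a=cv2.resize(a,(400,300),interpolation=cv2.INTER_CUBIC); b=cv2.resize(b,(400,420),interpolation=cv2.INTER_CUBIC)
c=np.zeros((420,800,3),np.uint8); c[:300,:400]=a; c[:,400:]=b
cv2.imwrite("pics/p6.png",c)
E
```

```text
clock: 13.32
eef_pos: [548.8, -89.1, 106.9]
eef_rot: [-3.136, -0.001, 1.497]
wrist_force: [0.2, 0.4, 0.8]
finger_gap: 0.8
finger_force: 0.0
clock: 13.73
eef_pos: [551.1, -188.1, 200.3]
eef_rot: [3.139, 0.0, 1.502]
wrist_force: [0.7, -0.7, -0.6]
finger_gap: 0.2
finger_force: 0.0
```

View pics/p6.png

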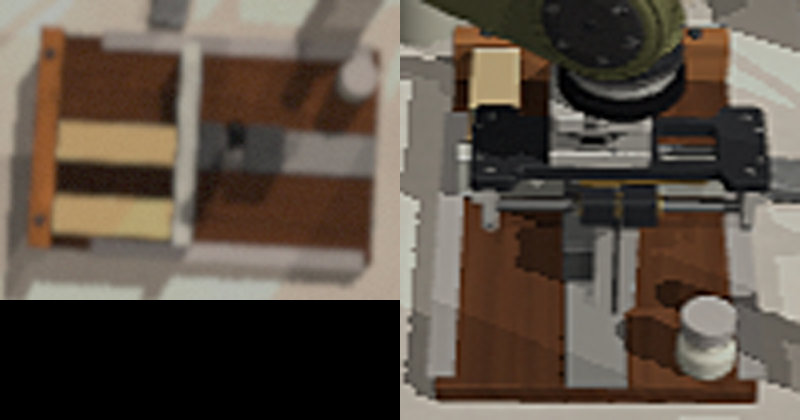

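Top view: both bricks sit square between the stop face (~56) and the fence (~178 in the crop). The lever ball is at (236,132).

```bash
python3 - <<'E'
from h import *
for u,v,z in[(179,145,64),(283,148,56),(236,132,140)]: print(bp("top",190+(u-1.2)/3.333,145+(v-1.2)/3.333,z).round())
E
```

```text
[562. 109.  64.]
[558.  -3.  56.]
[569.  50. 140.]
```

```bash

python3 -m inch '[{"gripper":0,"dx":0.013,"dy":0.032,"dz":0,"wx":0,"wy":0,"wz":0},{"gripper":0,"dx":0.026,"dy":0.064,"dz":0,"wx":0,"wy":0,"wz":0},{"gripper":0,"dx":0.039,"dy":0.096,"dz":0,"wx":0,"wy":0,"wz":0},{"gripper":0,"dx":0.052,"dy":0.128,"dz":0,"wx":0,"wy":0,"wz":0},{"gripper":0,"dx":0.065,"dy":0.16,"dz":0,"wx":0,"wy":0,"wz":0}]'
python3 -m inch '[{"gripper":0,"dx":0.014,"dy":0.035,"dz":0,"wx":0,"wy":0,"wz":0},{"gripper":0,"dx":0.029,"dy":0.075,"dz":0,"wx":0,"wy":0,"wz":0},{"gripper":0,"dx":0.029,"dy":0.075,"dz":-0.03,"wx":0,"wy":0,"wz":0},{"gripper":0,"dx":0.029,"dy":0.075,"dz":-0.06,"wx":0,"wy":0,"wz":0},{"gripper":0,"dx":0.029,"dy":0.075,"dz":-0.084,"wx":0,"wy":0,"wz":0}]'
python3 -m inch '[{"gripper":0,"dx":-0.01,"dy":0.001,"dz":0,"wx":0,"wy":0,"wz":0},{"gripper":0,"dx":-0.025,"dy":0.002,"dz":0,"wx":0,"wy":0,"wz":0},{"gripper":0,"dx":-0.04,"dy":0.003,"dz":0.002,"wx":0,"wy":0,"wz":0},{"gripper":0,"dx":-0.052,"dy":0.004,"dz":0.005,"wx":0,"wy":0,"wz":0},{"gripper":0,"dx":-0.063,"dy":0.004,"dz":0.007,"wx":0,"wy":0,"wz":0}]'
```

```text
clock: 14.25
eef_pos: [615.8, -25.1, 198.4]
eef_rot: [-3.141, -0.001, 1.5]
wrist_force: [0.4, 0.3, 0.4]
finger_gap: 0.6
finger_force: 0.0
clock: 14.67
eef_pos: [643.8, 49.3, 112.1]
eef_rot: [-3.14, -0.0, 1.502]
wrist_force: [-0.0, -0.9, -0.4]
finger_gap: 0.2
finger_force: 0.0
clock: 15.08
eef_pos: [580.6, 52.5, 121.5]
eef_rot: [-3.141, -0.001, 1.5]
wrist_force: [0.8, -0.6, -1.0]
finger_gap: 0.3
finger_force: 0.6
```

```bash

python3 -m inch '[{"gripper":0,"dx":-0.015,"dy":0.001,"dz":0,"wx":0,"wy":0,"wz":0},{"gripper":0,"dx":-0.03,"dy":0.001,"dz":-0.002,"wx":0,"wy":0,"wz":0},{"gripper":0,"dx":-0.044,"dy":0.002,"dz":-0.008,"wx":0,"wy":0,"wz":0},{"gripper":0,"dx":-0.056,"dy":0.003,"dz":-0.015,"wx":0,"wy":0,"wz":0},{"gripper":0,"dx":-0.067,"dy":0.004,"dz":-0.025,"wx":0,"wy":0,"wz":0}]'
python3 -m inch '[{"gripper":0,"dx":-0.005,"dy":0,"dz":-0.006,"wx":0,"wy":0,"wz":0},{"gripper":0,"dx":-0.01,"dy":0.001,"dz":-0.012,"wx":0,"wy":0,"wz":0},{"gripper":0,"dx":-0.014,"dy":0.001,"dz":-0.019,"wx":0,"wy":0,"wz":0},{"gripper":0,"dx":-0.017,"dy":0.001,"dz":-0.025,"wx":0,"wy":0,"wz":0},{"gripper":0,"dx":-0.02,"dy":0.001,"dz":-0.031,"wx":0,"wy":0,"wz":0}]'
```

```text
clock: 15.5
eef_pos: [514.1, 56.3, 96.9]
eef_rot: [3.14, -0.001, 1.5]
wrist_force: [1.3, -0.8, 7.2]
finger_gap: 0.5
finger_force: 2.9
clock: 15.92
eef_pos: [495.1, 57.3, 66.6]
eef_rot: [3.139, -0.001, 1.5]
wrist_force: [-1.4, -1.3, 15.7]
finger_gap: 0.3
finger_force: 7.0
```

```bash

python3 -m inch '[{"gripper":0,"dx":-0.001,"dy":0,"dz":-0.005,"wx":0,"wy":0,"wz":0},{"gripper":0,"dx":-0.003,"dy":0,"dz":-0.01,"wx":0,"wy":0,"wz":0},{"gripper":0,"dx":-0.004,"dy":0,"dz":-0.014,"wx":0,"wy":0,"wz":0},{"gripper":0,"dx":-0.005,"dy":0,"dz":-0.018,"wx":0,"wy":0,"wz":0},{"gripper":0,"dx":-0.005,"dy":0,"dz":-0.021,"wx":0,"wy":0,"wz":0}]'
python3 -m inch '[{"gripper":0,"dx":0,"dy":0,"dz":-0.001,"wx":0,"wy":0,"wz":0},{"gripper":0,"dx":0,"dy":0,"dz":-0.002,"wx":0,"wy":0,"wz":0},{"gripper":0,"dx":0,"dy":0,"dz":-0.002,"wx":0,"wy":0,"wz":0},{"gripper":0,"dx":0,"dy":0,"dz":-0.002,"wx":0,"wy":0,"wz":0},{"gripper":0,"dx":0,"dy":0,"dz":-0.002,"wx":0,"wy":0,"wz":0}]'
```

```text
clock: 16.33
eef_pos: [490.2, 57.3, 45.6]
eef_rot: [3.139, -0.001, 1.5]
wrist_force: [-6.1, 1.9, 31.3]
finger_gap: 0.3
finger_force: 16.4
clock: 16.75
eef_pos: [490.5, 57.4, 45.3]
eef_rot: [3.139, -0.001, 1.5]
wrist_force: [-12.5, 1.4, 38.8]
finger_gap: 0.4
finger_force: 19.2
```

The finger bottoms out at z = 45.3, which is the level handle's top, and the force rises to 39 N: the lever is at its stop. I lift away and look.

```bash

python3 -m inch '[{"gripper":0,"dx":0.003,"dy":0,"dz":0.01,"wx":0,"wy":0,"wz":0},{"gripper":0,"dx":0.003,"dy":0,"dz":0.04,"wx":0,"wy":0,"wz":0},{"gripper":0,"dx":0.003,"dy":0,"dz":0.08,"wx":0,"wy":0,"wz":0},{"gripper":0,"dx":0.003,"dy":0,"dz":0.12,"wx":0,"wy":0,"wz":0},{"gripper":0,"dx":0.003,"dy":0,"dz":0.155,"wx":0,"wy":0,"wz":0}]'
python3 -m inch '[{"gripper":0,"dx":-0.01,"dy":-0.04,"dz":0,"wx":0,"wy":0,"wz":0},{"gripper":0,"dx":-0.02,"dy":-0.08,"dz":0,"wx":0,"wy":0,"wz":0},{"gripper":0,"dx":-0.03,"dy":-0.12,"dz":0,"wx":0,"wy":0,"wz":0},{"gripper":0,"dx":-0.04,"dy":-0.16,"dz":0,"wx":0,"wy":0,"wz":0},{"gripper":0,"dx":-0.05,"dy":-0.2,"dz":0,"wx":0,"wy":0,"wz":0}]'
python3 -m inch '[{"gripper":0,"dx":-0.02,"dy":-0.03,"dz":0,"wx":0,"wy":0,"wz":0},{"gripper":0,"dx":-0.04,"dy":-0.06,"dz":0,"wx":0,"wy":0,"wz":0},{"gripper":0,"dx":-0.06,"dy":-0.09,"dz":0,"wx":0,"wy":0,"wz":0},{"gripper":0,"dx":-0.08,"dy":-0.12,"dz":0,"wx":0,"wy":0,"wz":0},{"gripper":0,"dx":-0.08,"dy":-0.12,"dz":0,"wx":0,"wy":0,"wz":0}]'
python3 - <<'E'
from h import *
import cv2
a=manip.camera("top")[145:235,190:310]; b=manip.camera("side")[165:384,200:370]
a=cv2.resize(a,(400,300),interpolation=cv2.INTER_CUBIC); b=cv2.resize(b,(400,515),interpolation=cv2.INTER_CUBIC)
c=np.zeros((515,800,3),np.uint8); c[:300,:400]=a; c[:,400:]=b
cv2.imwrite("pics/p7.png",c)
E
```

```text
clock: 17.17
eef_pos: [492.2, 57.1, 199.9]
eef_rot: [3.141, -0.001, 1.5]
wrist_force: [0.3, 0.4, 0.3]
finger_gap: 0.7
finger_force: 0.0
clock: 17.58
eef_pos: [441.7, -144.5, 197.5]
eef_rot: [3.141, -0.001, 1.501]
wrist_force: [0.2, 0.1, -0.5]
finger_gap: 0.3
finger_force: 0.0
clock: 18.0
eef_pos: [360.2, -266.6, 197.4]
eef_rot: [-3.141, 0.0, 1.496]
wrist_force: [1.3, 0.7, 0.6]
finger_gap: 0.7
finger_force: 0.0
```

View pics/p7.png

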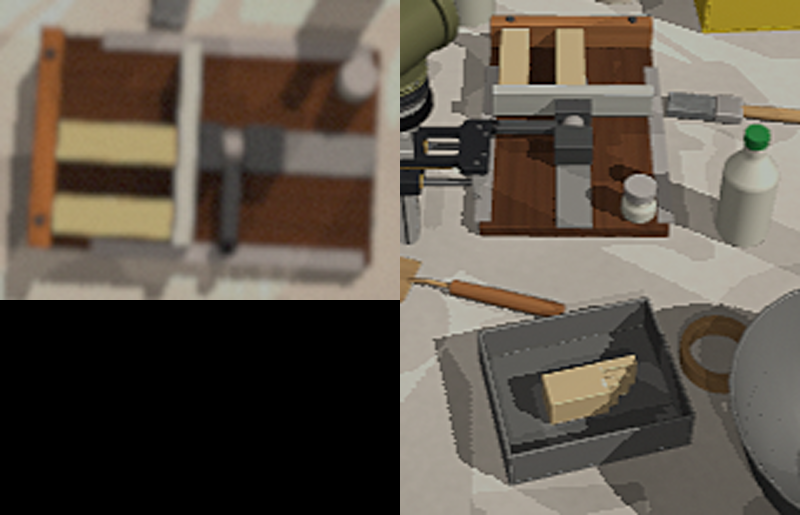

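The lever is level, with its ball at (228,243) in the top crop. Both bricks are square between stop and fence, the broken one lies flat in the tub at (588,388), and the bystanders are in place. Handing in.

```bash
python3 -c "
from cell import manip
print(manip.sign_off())"
```

```text
the job is handed in; nothing more can be done
None
```

The job is done and handed in at about 18 s, though no verdict came back: the broken brick lies flat in the tub, both whole bricks are square and tight between fence and stop, and the lever is fully down.

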